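# Close the sample tub with the lid press

## Task

One of the three sample tubs has its lid only laid on; it stands higher than the lids of the two closed tubs. Take the lid press from the steel tray, set it on that lid and push straight down until the lid snaps fully home all round (with the press, not with the fingers, and without tipping the lid or shifting the tub), then stand the press upright back in the tray, let go of it, and leave everything else where it was.

Things in the scene. Friction and masses are not known exactly. Their poses are not given: they have to be found in the camera images.
- tub: The tub to be closed: round white plastic tub standing on the bench, outer radius 46, 80 high, about 0.65 kg, loose. Origin: centre of its underside, z up. A thin flange (radius 51.5) runs round it at 57 to 60 above the bench. Four sprung snap lugs stand out 4 from the wall, 70 above the bench. The lid lies loosely on the lugs.
- lid: Its grey plastic snap lid, radius 53, 22 high, flat top, 45 g. Origin: centre of the skirt's lower edge. Laid on, the origin is about 73 above the tub's (top 95 above the bench); fully home it is 62 above (top 84), as on the closed tubs. Pressed straight down it resists with up to about 15 N, then clicks, is held down by the lugs and stops firmly on the tub's rim.
- lid_top (a point): Centre of the flat top of that lid, 22 above the lid's origin.
- press: The lid press, a hand tool standing upright in the tray: aluminium disc of radius 48, 14 thick, with a short conical neck and an upright round black handle of diameter 30 from 34 to 100 above the disc's underside; 104 high in all, about 0.4 kg, loose. Origin: centre of the flat underside of the disc, z along the handle.
- press_grip (a point): Point on the axis of the press's handle, 72 above the disc's underside, good to grasp (30 wide, any direction round the axis).
- tray: Open rectangular steel tray fixed to the bench, outside 150 (its x) by 190 (its y), rim 16 high, a rolled lip 5 wide outside; floor 3 thick, inside 144 by 184. Origin: centre of its underside. The disc of the press stands flat on the floor if its centre is within 20 (tray's x) and 40 (tray's y) of the tray's centre.
- closed_tub_a: A tub just like the other whose lid is already home (84 high in all); leave it alone. Origin: centre of its underside. The three tubs and the tray can stand in any order.
- closed_tub_b: Second closed tub, the same; leave it alone.
- beaker: Glass beaker, radius 36, 95 high, farther back; leave it alone. Origin: centre of its underside.
- flask: Conical glass flask, base radius 42, 130 high, farther back; leave it alone. Origin: centre of its underside.
- wash_bottle: White wash bottle with a blue cap and bent spout, radius 32, 180 high, farther back; leave it alone. Origin: centre of its underside.
- dish: White porcelain dish, radius 40, 26 high, farther back; leave it alone. Origin: centre of its underside.
- spatula: Wooden-handled steel spatula, 190 long, lying at the side; leave it alone. Origin: middle of its underside.
Mind the look-alikes: they are no part of the job. Leave any orange or pink look-alike of the press alone.

How it is judged:
By the outcome, as a careful person would: the job done as asked, in the order asked, and still so for the second after the job is handed in, with the robot touching nothing.
It also fails if it takes over 51 s, if anything falls off the work surface, if the arm or the gripper's body presses on something with over 40 N, if the wrist force passes 120 N, or if a joint passes its speed limit or range.

## Robot

A 6-joint arm with a two-finger parallel gripper is mounted at the origin on the work surface. World frame = base frame: x ahead of the robot, y to its left, z up, the work surface at z = 0. Lengths are in m, angles in degrees, forces in N, time in s.
With the tool pointing down it reaches from about 0.4 to 0.825 m from the base axis. Payload 7 kg.
Tool frame: the origin (TCP) lies on the centre line of the jaws, within the pads' length; the fingertips stand 14 mm ahead of it and the grasp point (between the pads) lies 5 mm behind it; z points along the fingers, x is the direction in which the jaws open and shut, and the axes are right-handed (so a half turn about z gives the same grasp; the last joint's range is limited). The gripper opens to 88 mm and grips with 3 to 60 N. Pads are 19 mm wide; open, the fingers measure 130 mm over their backs; the gripper's body (78 mm by 193 mm) begins 47 mm behind the grasp point.
Start: joints at [-56.373, 20.546, 0.682, 0, -70.136, -16.507], TCP at [0.199, -0.645, 0.241] pointing down, gripper open.
Joint ranges: [-176.03, 176.03], [-82.01, 121.73], [-58.28, 71.71], [-173.87, 95.51], [-174.79, -0.11], [-173.66, 173.66]. Speed limits (degrees/s): [136.94, 136.94, 172.46, 180, 180, 180].

## Interface

Orientations are given as [roll, pitch, yaw] about the fixed x, y, z axes, in that order (R = Rz(yaw) Ry(pitch) Rx(roll)).
In Python, from plant import * gives the robot as it stands.
- The arm moves only by the shell command python3 -m handwheel 'ROWS' [OPENING]. ROWS is JSON, a list of rows, each a list of 2 entries, a list of its own where there are three numbers: the shift along the tool's x, y, z each as a share of 0.2 m, from -1 to 1, then the turn, a rotation vector about the tool's x, y, z each as a share of 360 degrees, from -1 to 1. In form: [[[tx, ty, tz], [ax, ay, az]], ...]. A call has 1 to 5 rows; each row is the pose to reach, as a shift and turn from the pose commanded when the call began, along the tool's axes at that moment, turning the shorter way round; what a row does not reach only later rows make up. A row lasts 1/12 s, in which the tool goes at most 41.7 mm and 7.16 degrees, less where a joint would pass 70% of its speed; a pose out of reach is approached as far as the arm can. A call with a number of a shift or a turn outside -1 to 1 is refused whole. A call with a gripper value outside its range is refused whole. OPENING is the closure, from -1 (fully open) to 1 (shut), set as the call begins (- or left out, the last holds). The fingers move at their own pace and stop on an object; the grip force is fixed at half the most. Time passes only in rows, so rows that repeat a pose let the fingers close. It gives the time, the measured TCP pose, the force and the opening at its end, in the units of the state.
- get_obs(): the state, without advancing time (a new reading comes with each control period).
- snapshot(name): name is "scene" or "top"; returns a dict with "color" (384x512x3 uint8, red, green, blue), "z_map" (384x512 float32, m along the optical axis (not along the pixel's ray), 0 where there is no reading), "intrinsics" (3x3 intrinsics, pixels), "rvec" (rotation vector, rad) and "tvec" (3), from world to camera coordinates, as OpenCV has them. Camera axes: x right, y down, z forward; pixel columns grow to the right and rows downward; lengths in m; the calibration is good to about 2 mm. A picture is of the moment at which its call begins.
- close_job(): hands the job in, once; it reports no verdict.
The state is a dict: "clock": time; "joint_pos": joint angles; "qvel": joint speeds; "tau": joint torques, N m; "tool_pos": TCP position; "orientation": TCP orientation; "force": force on the tool from outside, world axes, zero at the start; "moment": the same for the moment, N m; "opening": finger opening in m.
Only numpy, scipy, OpenCV 4.12 (cv2) and the standard library are available. Lean on these libraries where they do the work, as an engineer would, in place of code of your own. Each camera call takes 0.05 s, during which the arm holds its last target. There are 200 camera calls.

## Working session

There is one attempt and no reset: what is moved stays moved. The work goes in short steps, Python scripts to look and compute and a shell command to move; the robot and the scene stay as the last step left them, time stands still between calls to the robot, and variables do not carry over. Pictures are saved under pics/ and viewed, about 8 in all and at most 12, crops included, and the job is handed in when it is done.

```bash
mkdir -p pics; ls
python3 - <<'E'
from plant import *
import cv2,numpy as np
for n in("scene","top"):
    s=snapshot(n); np.savez(f"{n}0.npz",**s); cv2.imwrite(f"pics/{n}0.png",s["color"][:,:,::-1])
    print(n,s["intrinsics"],s["rvec"],s["tvec"])
print(get_obs())
E
```

```text
pics
scene [[380.5272568    0.         258.1965721 ]
 [  0.         380.5272568  187.64560865]
 [  0.           0.           1.        ]] [ 0.80020232  2.57461642 -1.12062786] [ 0.47406331 -0.08168278  1.39774492]
top [[434.94627103   0.         251.25658731]
 [  0.         434.94627103 198.18133388]
 [  0.           0.           1.        ]] [ 2.15155829 -2.10735642  0.1791813 ] [-0.09554421  0.52676048  1.76208982]
{'clock': 0.1, 'joint_pos': array([-5.63728996e+01,  2.05866558e+01,  6.39640373e-01, -1.63082307e-02,
       -7.01362290e+01, -1.65067106e+01]), 'qvel': array([ 0.01954472, -0.13315787,  0.09263632,  0.04686808, -0.00602814,
        0.07493029]), 'tau': array([-3.05859510e-03, -5.84162199e+01,  2.93750721e+01,  7.01524571e+00,
        1.02184087e-02, -7.04745207e-05]), 'tool_pos': array([ 0.19855288, -0.64470718,  0.23973317]), 'orientation': array([-1.79991046e+02, -8.41699624e-02,  1.07114831e+02]), 'force': array([ 0.18730937, -0.64817183, -0.97568598]), 'moment': array([ 0.0370017 , -0.03507252, -0.02768576]), 'opening': 0.08773994573925385}
```

View pics/scene0.png

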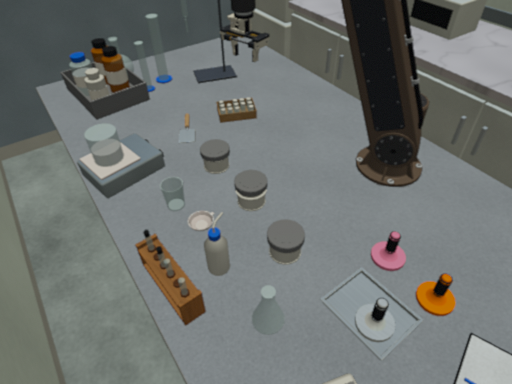

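View pics/top0.png

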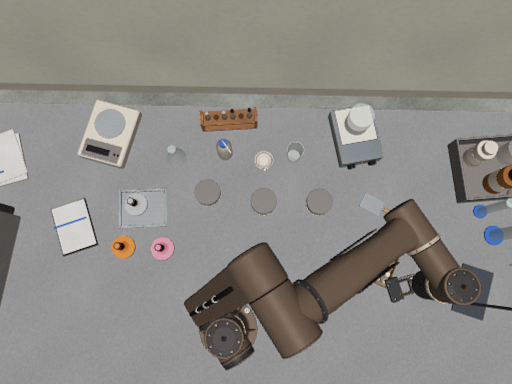

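Scene view: tubs are at (215,155), (251,188) and (285,240). The middle one shows a pale gap under its lid. Press candidates are silver in the tray at (376,318), pink at (389,255) and orange at (437,296). In the top view the tubs are at (207,192), (263,201) and (319,202), and the silver press is at (135,204) in the tray. I choose the silver one and will measure the lid heights.

```bash
cat > h.py <<'E'
import numpy as np,cv2
def cloud(s):
    K=s["intrinsics"];R=cv2.Rodrigues(s["rvec"])[0];z=s["z_map"]
    v,u=np.mgrid[:z.shape[0],:z.shape[1]]
    c=np.stack([(u-K[0,2])/K[0,0]*z,(v-K[1,2])/K[1,1]*z,z],-1)
    P=(c-s["tvec"].ravel())@R; P[z<=0]=np.nan
    return P
def circ(s,px,zlo,zhi,r=0.09,pmin=None):
    "enclosing circle and height of cloud points between zlo,zhi near pixel px's point"
    P=cloud(s); c=P[px[1],px[0]]
    m=(np.hypot(P[...,0]-c[0],P[...,1]-c[1])<r)&(P[...,2]>zlo)&(P[...,2]<zhi)
    q=P[m]; zt=np.median(q[:,2])
    (x,y),rad=cv2.minEnclosingCircle(q[:,:2].astype(np.float32))
    return np.round([x,y,rad,zt,len(q),*q[:,:2].mean(0)],4)
E
python3 - <<'E'
from h import *
S={n:dict(np.load(n+"0.npz")) for n in("scene","top")}
for n,pxs in(("scene",[(215,150),(251,182),(286,234)]),("top",[(319,202),(263,201),(207,192)])):
    for p in pxs: print(n,p,cloud(S[n])[p[1],p[0]].round(3),"lid",circ(S[n],p,.078,.11,.07))
print("press disc scene",circ(S["scene"],(372,328),.009,.025,.06),"top",circ(S["top"],(135,208),.009,.025,.06))
for n,p in(("scene",(380,305)),("top",(131,202))):
    print(n,"handle",circ(S[n],p,.095,.115,.04),circ(S[n],p,.05,.115,.04),cloud(S[n])[p[1],p[0]])
a=S["scene"]["color"][270:370,310:450]; b=S["scene"]["color"][140:280,190:320]
f=lambda i:cv2.resize(i,(400,400),interpolation=cv2.INTER_CUBIC)
cv2.imwrite("pics/crop.png",np.hstack([f(a),f(b)])[:,:,::-1])
t=S["top"]["color"][180:235,110:175]; 
# tray corners via depth/edges in scene: bright lip
P=cloud(S["top"]); 
for p in[(119,191),(166,191),(119,226),(166,226)]: print(p,P[p[1],p[0]].round(3))
m=(P[...,2]>.008)&(P[...,2]<.03); m[:, :100]=0;m[:,180:]=0;m[:180]=0;m[232:]=0
q=P[m]; print("tray rect",cv2.minAreaRect(q[:,:2].astype(np.float32)),len(q))
E
```

```text
scene (215, 150) [ 0.522 -0.343  0.087] lid [ 5.164e-01 -3.584e-01  5.520e-02  8.520e-02  4.580e+02  5.175e-01
 -3.554e-01]
scene (251, 182) [ 0.515 -0.124  0.095] lid [ 5.122e-01 -1.316e-01  5.530e-02  9.610e-02  7.100e+02  5.159e-01
 -1.237e-01]
scene (286, 234) [0.546 0.1   0.082] lid [5.457e-01 9.780e-02 5.410e-02 8.510e-02 9.160e+02 5.480e-01 1.012e-01]
top (319, 202) [ 0.513 -0.361  0.079] lid [ 5.160e-01 -3.622e-01  5.340e-02  8.380e-02  4.760e+02  5.146e-01
 -3.625e-01]
top (263, 201) [ 0.51  -0.133  0.095] lid [ 5.120e-01 -1.327e-01  5.420e-02  9.480e-02  5.430e+02  5.106e-01
 -1.340e-01]
top (207, 192) [0.544 0.096 0.081] lid [5.452e-01 9.610e-02 5.350e-02 8.380e-02 4.490e+02 5.446e-01 9.530e-02]
press disc scene [5.188e-01 4.136e-01 6.000e-02 1.800e-02 1.000e+03 5.159e-01 4.129e-01] top [4.813e-01 3.999e-01 5.840e-02 1.590e-02 2.770e+02 4.905e-01 3.974e-01]
scene handle [5.004e-01 4.050e-01 1.510e-02 1.052e-01 1.390e+02 5.030e-01 4.064e-01] [5.008e-01 4.052e-01 1.540e-02 9.500e-02 2.780e+02 5.063e-01 4.079e-01] [0.50901373 0.40622453 0.10485343]
top handle [4.986e-01 4.023e-01 1.530e-02 1.029e-01 4.300e+01 4.983e-01 4.023e-01] [4.983e-01 4.016e-01 1.560e-02 1.005e-01 6.800e+01 4.968e-01 3.988e-01] [0.49314044 0.39780896 0.10284838]
(119, 191) [0.553 0.476 0.018]
(166, 191) [0.558 0.278 0.011]
(119, 226) [0.405 0.467 0.014]
(166, 226) [0.41  0.272 0.002]
tray rect ((0.49505406618118286, 0.3842005133628845), (0.21853087842464447, 0.3309495747089386), 1.1932454109191895) 803
```

View pics/crop.png

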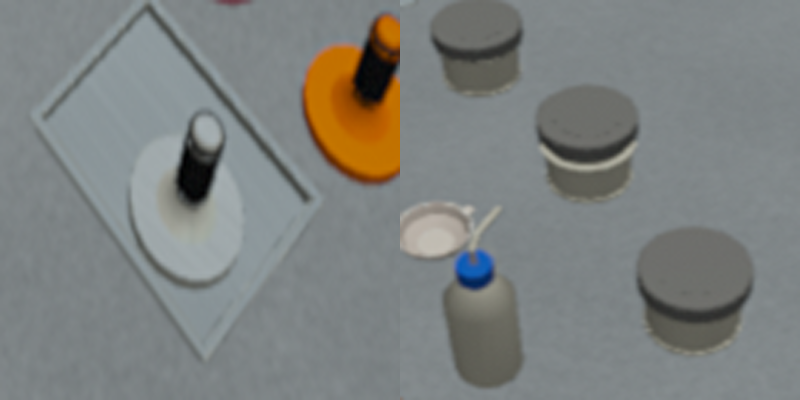

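The middle tub's lid top is at 95 mm and the other two are at 84, so the loose lid is at (0.512,-0.132). The crop confirms this: its pale rim is visible at (587,155). It also shows the silver press in the tray, at about (0.499,0.403); the orange look-alike at the crop's right edge is outside the tray. I'm setting out now, turning the yaw to 90 so that tool x = world y, tool y = world x and tool z = down.

```bash
python3 -m handwheel '[[[0,0,0],[0,0,0.0476]],[[0,0,0],[0,0,0.0476]],[[0,0,0],[0,0,0.0476]],[[0,0,0],[0,0,0.0476]]]' -1
python3 -m handwheel '[[[0.7,0.7,0],[0,0,0]],[[0.7,0.7,0],[0,0,0]],[[0.7,0.7,0],[0,0,0]],[[0.7,0.7,0],[0,0,0]],[[0.7,0.7,0],[0,0,0]]]'
python3 -m handwheel '[[[0.9,0.4,0],[0,0,0]],[[0.9,0.4,0],[0,0,0]],[[0.9,0.4,0],[0,0,0]],[[0.9,0.4,0],[0,0,0]],[[0.9,0.4,0],[0,0,0]]]'
```

```text
clock: 0.43
tool_pos: [0.1986, -0.6448, 0.24]
orientation: [-180.0, -0.1, 89.9]
force: [-0.4, -0.2, -1.0]
opening: 0.0876
clock: 0.85
tool_pos: [0.3402, -0.503, 0.2405]
orientation: [180.0, -0.0, 90.2]
force: [0.7, -1.5, 0.3]
opening: 0.0874
clock: 1.27
tool_pos: [0.4194, -0.3225, 0.2406]
orientation: [180.0, -0.0, 90.2]
force: [0.8, -0.6, -0.3]
opening: 0.0876
```

```bash
python3 -m handwheel '[[[0.95,0.2,0],[0,0,0]],[[0.95,0.2,0],[0,0,0]],[[0.95,0.2,0],[0,0,0]],[[0.95,0.2,0],[0,0,0]],[[0.95,0.2,0],[0,0,0]]]'
python3 -m handwheel '[[[0.95,0.2,0],[0,0,0]],[[0.95,0.2,0],[0,0,0]],[[0.95,0.2,0],[0,0,0]],[[0.95,0.2,0],[0,0,0]],[[0.95,0.2,0],[0,0,0]]]'
python3 -m handwheel '[[[0.95,0,0],[0,0,0]],[[0.95,0,0],[0,0,0]],[[0.95,0,0],[0,0,0]],[[0.95,0,0],[0,0,0]],[[0.95,0,0],[0,0,0]]]'
python3 -m handwheel '[[[0.79,0,0],[0,0,0]],[[0.79,0,0],[0,0,0]],[[0.79,0,0],[0,0,0]],[[0.79,0,0],[0,0,0]],[[0.79,0,0],[0,0,0]]]'
```

```text
clock: 1.68
tool_pos: [0.4589, -0.1323, 0.2408]
orientation: [180.0, -0.0, 90.2]
force: [0.8, -0.2, -0.2]
opening: 0.0879
clock: 2.1
tool_pos: [0.4992, 0.058, 0.2407]
orientation: [180.0, -0.0, 90.2]
force: [0.5, -0.7, -0.6]
opening: 0.0878
clock: 2.52
tool_pos: [0.4986, 0.2485, 0.2404]
orientation: [180.0, -0.0, 90.2]
force: [0.7, -0.4, -0.4]
opening: 0.0877
clock: 2.93
tool_pos: [0.4985, 0.4081, 0.2391]
orientation: [-180.0, 0.0, 90.3]
force: [0.9, -1.1, -0.2]
opening: 0.0876
```

```bash
python3 -m handwheel '[[[-0.02,0.005,0.35],[0,0,0]],[[-0.02,0.005,0.35],[0,0,0]],[[-0.02,0.005,0.35],[0,0,0]],[[-0.02,0.005,0.35],[0,0,0]],[[-0.02,0.005,0.35],[0,0,0]]]'
python3 - <<'E'
from plant import *
from h import *
o=get_obs();print(o["tool_pos"],o["opening"])
s=snapshot("scene"); a=s["color"][220:370,300:460]
cv2.imwrite("pics/a1.png",cv2.resize(a,(640,600),interpolation=cv2.INTER_CUBIC)[:,:,::-1])
E
```

```text
clock: 3.35
tool_pos: [0.5008, 0.3994, 0.1723]
orientation: [179.9, -0.0, 90.1]
force: [0.2, 0.6, 1.1]
opening: 0.0874
[0.50083647 0.39935643 0.17233201] 0.08742387100585583
```

View pics/a1.png

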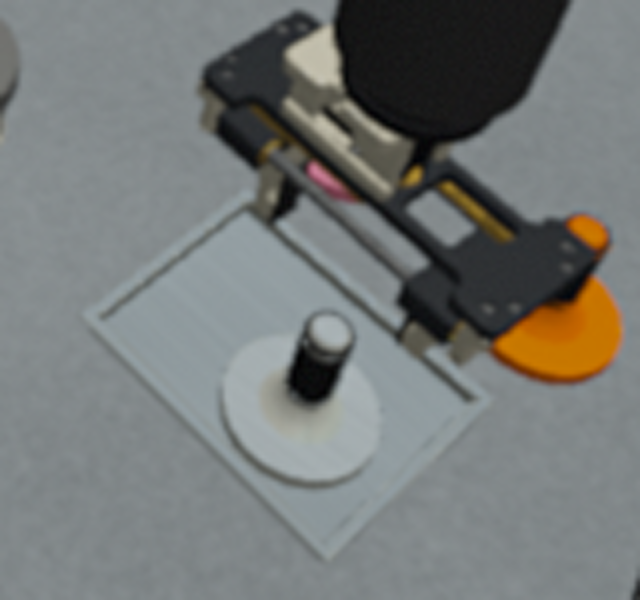

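The open fingers, at (270,200) and (415,335), straddle the handle, whose top is at (330,330). Next I descend and grip.

```bash
python3 -m handwheel '[[[0.018,0,0.2],[0,0,0]],[[0.018,0,0.35],[0,0,0]],[[0.018,0,0.5],[0,0,0]],[[0.018,0,0.5],[0,0,0]],[[0.018,0,0.5],[0,0,0]]]'
python3 -m handwheel '[[[0,0,0],[0,0,0]],[[0,0,0],[0,0,0]],[[0,0,0],[0,0,0]],[[0,0,0],[0,0,0]],[[0,0,0],[0,0,0]]]' 1
python3 -m handwheel '[[[0,0,0],[0,0,0]],[[0,0,0],[0,0,0]],[[0,0,0],[0,0,0]],[[0,0,0],[0,0,0]],[[0,0,0],[0,0,0]]]'
```

```text
clock: 3.82
tool_pos: [0.5003, 0.4025, 0.0714]
orientation: [180.0, 0.0, 90.0]
force: [0.6, 1.1, 0.7]
opening: 0.0877
clock: 4.23
tool_pos: [0.5003, 0.4028, 0.0717]
orientation: [179.9, -0.1, 90.0]
force: [-0.6, 0.4, 0.8]
opening: 0.0597
clock: 4.65
tool_pos: [0.5001, 0.4028, 0.0706]
orientation: [180.0, -0.0, 90.0]
force: [0.1, 2.0, 0.7]
opening: 0.0294
```

```bash
python3 -m handwheel '[[[0,0,0],[0,0,0]],[[0,0,0],[0,0,0]],[[0,0,0],[0,0,0]],[[0,0,0],[0,0,0]]]'
python3 -m handwheel '[[[0,0,-0.1],[0,0,0]],[[0,0,-0.25],[0,0,0]],[[0,0,-0.4],[0,0,0]],[[0,0,-0.6],[0,0,0]],[[0,0,-0.7],[0,0,0]]]'
python3 - <<'E'
from plant import *
from h import *
s=snapshot("scene"); a=s["color"][220:370,300:460]
cv2.imwrite("pics/a2.png",cv2.resize(a,(640,600),interpolation=cv2.INTER_CUBIC)[:,:,::-1])
o=get_obs();print(o["force"],o["tool_pos"])
E
```

```text
clock: 4.98
tool_pos: [0.5001, 0.4026, 0.0706]
orientation: [180.0, -0.0, 90.0]
force: [1.4, 2.2, -1.0]
opening: 0.0295
clock: 5.4
tool_pos: [0.5005, 0.4024, 0.2145]
orientation: [179.9, -0.1, 90.0]
force: [1.2, 1.1, -3.0]
opening: 0.0296
[1.6663293  1.50387875 2.17724678] [0.50169997 0.40354346 0.21781789]
```

View pics/a2.png

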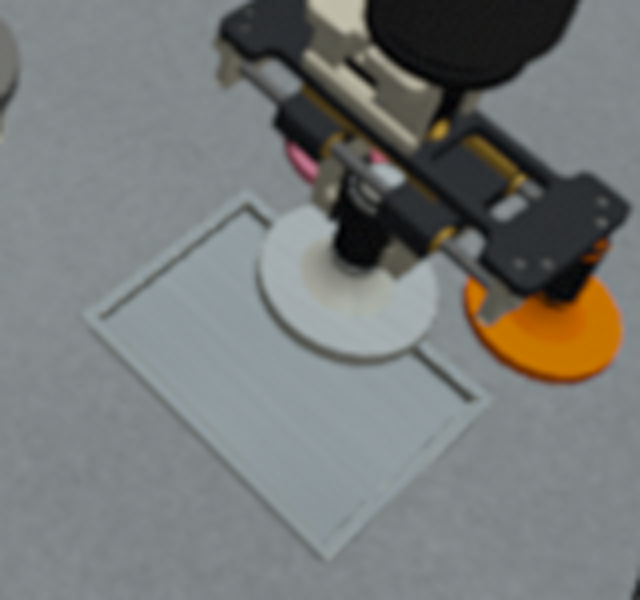

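The press is held upright, with its disc at (350,280), clear of the tray. The tray corners are now visible, so I'll compute the tray centre too while moving over the lid.

```bash
python3 -m handwheel '[[[-0.1,0,0],[0,0,0]],[[-0.25,0,0],[0,0,0]],[[-0.45,0.01,0],[0,0,0]],[[-0.65,0.02,0],[0,0,0]],[[-0.85,0.02,0],[0,0,0]]]'
python3 -m handwheel '[[[-0.2,0,0],[0,0,0]],[[-0.4,0,0],[0,0,0]],[[-0.6,0.01,0],[0,0,0]],[[-0.8,0.02,0],[0,0,0]],[[-1,0.02,0],[0,0,0]]]'
python3 -m handwheel '[[[-0.2,0,0],[0,0,0]],[[-0.4,0,0],[0,0,0]],[[-0.6,0.01,0],[0,0,0]],[[-0.75,0.02,0],[0,0,0]],[[-0.825,0.02,0],[0,0,0]]]'
python3 -m handwheel '[[[0,0,0],[0,0,0]],[[0,0,0],[0,0,0]],[[0,0,0],[0,0,0]]]'
python3 - <<'E'
from plant import *
from h import *
s=snapshot("scene"); t=snapshot("top");np.savez("s3.npz",**s)
a=s["color"][110:260,180:340]
cv2.imwrite("pics/a3.png",cv2.resize(a,(640,600),interpolation=cv2.INTER_CUBIC)[:,:,::-1])
o=get_obs();print(o["force"],o["tool_pos"],o["orientation"])
R=cv2.Rodrigues(s["rvec"])[0];K=s["intrinsics"];C=-R.T@s["tvec"].ravel()
L=[]
for u,v in[(322.5,299.5),(362.5,270),(421,321),(382.5,359)]:
    d=R.T@np.linalg.solve(K,[u,v,1]);L.append((C+d*(.016-C[2])/d[2])[:2])
print(np.round(L,3),np.mean(L,0))
# disc underside rim & lid: cloud points
P=cloud(s)
q=P[(np.hypot(P[...,0]-.512,P[...,1]+.132)<.075)&(P[...,2]>.145)&(P[...,2]<.165)]
print("disc",cv2.minEnclosingCircle(q[:,:2].astype(np.float32)),len(q),np.percentile(q[:,2],[5,50,95]))
E
```

```text
clock: 5.87
tool_pos: [0.5027, 0.2301, 0.2092]
orientation: [-179.9, 0.1, 90.0]
force: [2.0, 0.4, -3.8]
opening: 0.0299
clock: 6.28
tool_pos: [0.5065, 0.0302, 0.2097]
orientation: [-179.9, 0.0, 90.0]
force: [0.7, 0.2, -3.7]
opening: 0.0293
clock: 6.7
tool_pos: [0.5103, -0.1358, 0.2094]
orientation: [-179.8, 0.0, 89.8]
force: [0.6, -0.2, -3.8]
opening: 0.0295
clock: 6.95
tool_pos: [0.511, -0.1325, 0.2098]
orientation: [-179.9, -0.0, 89.9]
force: [0.6, -0.1, -4.2]
opening: 0.0298
[-0.06252496  0.09373634 -5.123372  ] [ 0.51149485 -0.13182929  0.2102129 ] [-1.79956189e+02 -1.16688086e-02  9.00285246e+01]
[[0.566 0.286]
 [0.416 0.28 ]
 [0.406 0.469]
 [0.554 0.479]] [0.48533235 0.37865112]
disc ((0.5101377964019775, -0.12986424565315247), 0.04945763200521469) 471 [0.1480964  0.15723664 0.16202382]
```

View pics/a3.png

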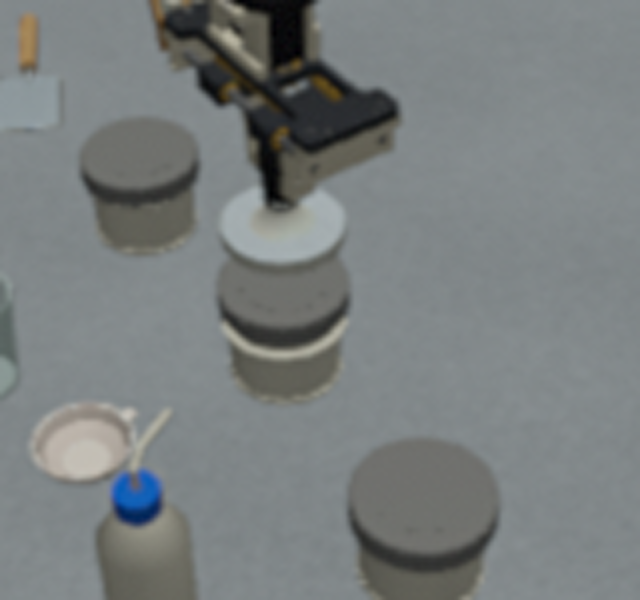

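The disc, at (283,225), sits above the loose lid at (283,290), centred to about 2 mm. I'll correct that slightly and lower slowly.

```bash
python3 -m handwheel '[[[-0.007,0.007,0.06],[0,0,0]],[[-0.007,0.007,0.12],[0,0,0]],[[-0.007,0.007,0.18],[0,0,0]],[[-0.007,0.007,0.21],[0,0,0]],[[-0.007,0.007,0.21],[0,0,0]]]'
python3 -m handwheel '[[[0,0,0.003],[0,0,0]],[[0,0,0.008],[0,0,0]],[[0,0,0.012],[0,0,0]],[[0,0,0.016],[0,0,0]],[[0,0,0.02],[0,0,0]]]'
python3 -m handwheel '[[[0,0,0.003],[0,0,0]],[[0,0,0.006],[0,0,0]],[[0,0,0.01],[0,0,0]],[[0,0,0.013],[0,0,0]],[[0,0,0.016],[0,0,0]]]'
```

```text
clock: 7.47
tool_pos: [0.5123, -0.1332, 0.1672]
orientation: [-179.8, -0.0, 90.0]
force: [-0.4, 0.2, -3.6]
opening: 0.0296
clock: 7.88
tool_pos: [0.5134, -0.134, 0.1649]
orientation: [180.0, -0.0, 90.0]
force: [0.8, 0.4, -3.3]
opening: 0.0298
clock: 8.3
tool_pos: [0.5136, -0.1341, 0.162]
orientation: [180.0, 0.0, 90.0]
force: [-0.8, 1.6, 4.3]
opening: 0.0298
```

Contact came at the expected height. I'll push on slowly.

```bash
python3 -m handwheel '[[[0,0,0.004],[0,0,0]],[[0,0,0.008],[0,0,0]],[[0,0,0.012],[0,0,0]],[[0,0,0.016],[0,0,0]],[[0,0,0.02],[0,0,0]]]'
python3 -m handwheel '[[[0,0,0.004],[0,0,0]],[[0,0,0.008],[0,0,0]],[[0,0,0.012],[0,0,0]],[[0,0,0.016],[0,0,0]],[[0,0,0.02],[0,0,0]]]'
```

```text
clock: 8.72
tool_pos: [0.5148, -0.1343, 0.1599]
orientation: [179.8, 0.1, 90.1]
force: [-2.5, 2.2, 15.4]
opening: 0.0295
clock: 9.13
tool_pos: [0.5132, -0.1339, 0.1533]
orientation: [180.0, -0.0, 90.0]
force: [-0.1, 0.9, -3.9]
opening: 0.0295
```

```bash
python3 -m handwheel '[[[0,0,0.003],[0,0,0]],[[0,0,0.006],[0,0,0]],[[0,0,0.009],[0,0,0]],[[0,0,0.012],[0,0,0]],[[0,0,0.012],[0,0,0]]]'
python3 -m handwheel '[[[0,0,0.003],[0,0,0]],[[0,0,0.006],[0,0,0]],[[0,0,0.008],[0,0,0]],[[0,0,0.01],[0,0,0]],[[0,0,0.01],[0,0,0]]]'
```

```text
clock: 9.55
tool_pos: [0.5132, -0.1341, 0.1517]
orientation: [180.0, 0.0, 90.0]
force: [-4.2, 1.7, 7.2]
opening: 0.0292
clock: 9.97
tool_pos: [0.5137, -0.1342, 0.1517]
orientation: [179.9, 0.0, 90.0]
force: [-10.0, 3.8, 23.1]
opening: 0.0293
```

The stop is firm at about 25 N and at the expected home height (0.1517 against 0.1515). I'll lift straight up and check.

```bash
python3 -m handwheel '[[[0,0,-0.01],[0,0,0]],[[0,0,-0.02],[0,0,0]],[[0,0,-0.06],[0,0,0]],[[0,0,-0.15],[0,0,0]],[[0,0,-0.3],[0,0,0]]]'
python3 -m handwheel '[[[0.1,0,-0.05],[0,0,0]],[[0.3,0,-0.1],[0,0,0]],[[0.5,-0.01,-0.1],[0,0,0]],[[0.7,-0.02,-0.1],[0,0,0]],[[0.8,-0.02,-0.1],[0,0,0]]]'
python3 - <<'E'
from plant import *
from h import *
S={n:snapshot(n) for n in("scene","top")}
for n,p in(("scene",(251,186)),("top",(263,201))):
    s=S[n];print(n,circ(s,p,.065,.11,.07))
    P=cloud(s);r=np.hypot(P[...,0]-.512,P[...,1]+.132)
    q=P[(r<.045)&(P[...,2]>.07)&(P[...,2]<.11)]
    A=np.c_[q[:,:2]-[.512,-.132],np.ones(len(q))];print("plane",np.linalg.lstsq(A,q[:,2],rcond=None)[0],len(q))
a=S["scene"]["color"][110:260,180:340]
cv2.imwrite("pics/a4.png",cv2.resize(a,(640,600),interpolation=cv2.INTER_CUBIC)[:,:,::-1])
E
```

```text
clock: 10.38
tool_pos: [0.5112, -0.1338, 0.2067]
orientation: [-179.6, -0.0, 90.0]
force: [0.8, 0.9, -4.1]
opening: 0.0295
clock: 10.8
tool_pos: [0.509, 0.0292, 0.2293]
orientation: [180.0, -0.1, 90.0]
force: [-0.0, 0.3, -3.7]
opening: 0.0295
scene [ 5.113e-01 -1.307e-01  5.540e-02  8.480e-02  7.110e+02  5.161e-01
 -1.239e-01]
plane [-0.00146781 -0.00255675  0.08537376] 419
top [ 5.111e-01 -1.335e-01  5.350e-02  8.310e-02  5.410e+02  5.097e-01
 -1.343e-01]
plane [ 0.00978676 -0.00962813  0.08328911] 380
```

View pics/a4.png

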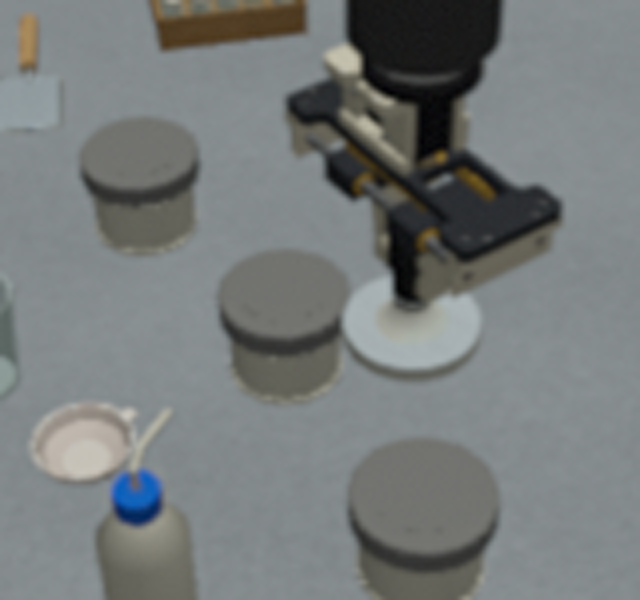

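The lid at (285,300) is home and level (84–85 mm) and the pale gap is gone; the tub hasn't moved. Next I take the press back to about (0.493,0.393), since the tray centre is about (0.485,0.378).

```bash
python3 -m handwheel '[[[0.2,-0.01,0],[0,0,0]],[[0.4,-0.02,0],[0,0,0]],[[0.6,-0.03,0],[0,0,0]],[[0.8,-0.04,0],[0,0,0]],[[0.95,-0.04,0],[0,0,0]]]'
python3 -m handwheel '[[[0.2,-0.01,0],[0,0,0]],[[0.4,-0.02,0],[0,0,0]],[[0.6,-0.03,0],[0,0,0]],[[0.8,-0.04,0],[0,0,0]],[[0.88,-0.04,0],[0,0,0]]]'
python3 -m handwheel '[[[0,0,0],[0,0,0]],[[0,0,0.1],[0,0,0]],[[0,0,0.25],[0,0,0]],[[0,0,0.4],[0,0,0]],[[0,0,0.5],[0,0,0]]]'
python3 -m handwheel '[[[0,0,0.05],[0,0,0]],[[0,0,0.12],[0,0,0]],[[0,0,0.19],[0,0,0]],[[0,0,0.23],[0,0,0]],[[0,0,0.23],[0,0,0]]]'
```

```text
clock: 11.32
tool_pos: [0.501, 0.2182, 0.229]
orientation: [-180.0, -0.0, 90.0]
force: [1.2, 0.2, -3.0]
opening: 0.0298
clock: 11.73
tool_pos: [0.4933, 0.3961, 0.2282]
orientation: [-180.0, -0.0, 90.1]
force: [1.6, 0.3, -4.0]
opening: 0.0296
clock: 12.15
tool_pos: [0.4927, 0.39, 0.126]
orientation: [-179.9, 0.1, 89.9]
force: [-0.4, -1.5, -4.1]
opening: 0.0297
clock: 12.57
tool_pos: [0.4931, 0.3908, 0.0815]
orientation: [-179.9, 0.1, 89.9]
force: [-0.8, -1.2, -3.2]
opening: 0.0296
```

```bash
python3 -m handwheel '[[[0,0,0.01],[0,0,0]],[[0,0,0.02],[0,0,0]],[[0,0,0.03],[0,0,0]],[[0,0,0.04],[0,0,0]],[[0,0,0.045],[0,0,0]]]'
python3 -m handwheel '[[[0,0,0.002],[0,0,0]],[[0,0,0.004],[0,0,0]],[[0,0,0.006],[0,0,0]],[[0,0,0.008],[0,0,0]],[[0,0,0.008],[0,0,0]]]'
```

```text
clock: 12.98
tool_pos: [0.4934, 0.3922, 0.0742]
orientation: [180.0, -0.0, 90.0]
force: [0.7, -0.7, -3.6]
opening: 0.0296
clock: 13.4
tool_pos: [0.4934, 0.392, 0.0723]
orientation: [-180.0, 0.0, 90.0]
force: [0.0, 0.6, -3.8]
opening: 0.0293
```

```bash
python3 -m handwheel '[[[0,0,0.002],[0,0,0]],[[0,0,0.004],[0,0,0]],[[0,0,0.006],[0,0,0]],[[0,0,0.008],[0,0,0]],[[0,0,0.008],[0,0,0]]]'
python3 -m handwheel '[[[0,0,0.002],[0,0,0]],[[0,0,0.004],[0,0,0]],[[0,0,0.004],[0,0,0]],[[0,0,0.004],[0,0,0]]]'
```

```text
clock: 13.82
tool_pos: [0.4934, 0.3921, 0.0709]
orientation: [180.0, 0.0, 90.0]
force: [0.1, 0.2, -3.4]
opening: 0.0299
clock: 14.15
tool_pos: [0.4933, 0.3921, 0.0708]
orientation: [180.0, -0.0, 90.0]
force: [-3.1, -0.7, 4.2]
opening: 0.0297
```

Contact on the tray floor (force rose from -3.4 to +4 N). I'll release and rise.

```bash
python3 -m handwheel '[[[0,0,0],[0,0,0]],[[0,0,0],[0,0,0]],[[0,0,0],[0,0,0]],[[0,0,0],[0,0,0]],[[0,0,0],[0,0,0]]]' -1
python3 -m handwheel '[[[0,0,0],[0,0,0]],[[0,0,0],[0,0,0]],[[0,0,0],[0,0,0]],[[0,0,0],[0,0,0]],[[0,0,0],[0,0,0]]]'
python3 -m handwheel '[[[0,0,-0.1],[0,0,0]],[[0,0,-0.3],[0,0,0]],[[0,0,-0.5],[0,0,0]],[[0,0,-0.7],[0,0,0]],[[0,0,-0.85],[0,0,0]]]'
python3 -m handwheel '[[[-0.2,0,0],[0,0,0]],[[-0.4,0,0],[0,0,0]],[[-0.6,0,0],[0,0,0]],[[-0.8,0,0],[0,0,0]],[[-0.8,0,0],[0,0,0]]]'
python3 - <<'E'
from plant import *
from h import *
s=snapshot("scene");t=snapshot("top")
cv2.imwrite("pics/a5.png",s["color"][:,:,::-1])
print("handle top",circ(s,(375,308),.095,.115,.06))
for n,S,px in(("scene",s,[(215,150),(251,186),(286,234)]),("top",t,[(319,202),(263,201),(207,192)])):
    for p in px: print(n,circ(S,p,.078,.11,.07))
E
```

```text
clock: 14.57
tool_pos: [0.4935, 0.3921, 0.0699]
orientation: [180.0, -0.0, 90.0]
force: [0.4, 0.3, 0.3]
opening: 0.0571
clock: 14.98
tool_pos: [0.4934, 0.392, 0.07]
orientation: [-180.0, -0.0, 90.0]
force: [-1.0, -0.1, 0.1]
opening: 0.0866
clock: 15.4
tool_pos: [0.4939, 0.3923, 0.2439]
orientation: [179.9, -0.1, 90.0]
force: [0.1, 1.0, -0.3]
opening: 0.0879
clock: 15.82
tool_pos: [0.4922, 0.2267, 0.2406]
orientation: [-180.0, 0.0, 89.8]
force: [-0.4, -0.2, -0.3]
opening: 0.0875
handle top [4.930e-01 3.919e-01 1.530e-02 1.051e-01 1.350e+02 4.953e-01 3.935e-01]
scene [ 5.133e-01 -3.576e-01  5.670e-02  8.530e-02  4.570e+02  5.177e-01
 -3.555e-01]
scene [ 5.129e-01 -1.314e-01  5.450e-02  8.510e-02  6.210e+02  5.132e-01
 -1.279e-01]
scene [5.457e-01 9.760e-02 5.470e-02 8.520e-02 9.170e+02 5.480e-01 1.011e-01]
top [ 5.152e-01 -3.620e-01  5.370e-02  8.370e-02  4.780e+02  5.156e-01
 -3.620e-01]
top [ 5.107e-01 -1.345e-01  5.300e-02  8.390e-02  4.710e+02  5.099e-01
 -1.345e-01]
top [5.448e-01 9.610e-02 5.340e-02 8.370e-02 4.520e+02 5.440e-01 9.560e-02]
```

View pics/a5.png

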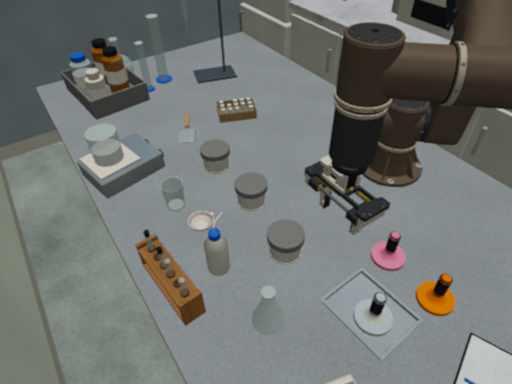

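The press stands upright in the tray at (375,315). All three lids, at (215,150), (251,184) and (286,235), are at the same height. The arm is clear and nothing else has moved.

```bash
python3 -c "
from plant import *
print(close_job())"
```

```text
the job is handed in; nothing more can be done
None
```

The loose lid on the middle tub is pressed home, the press is back upright in the tray and released, and the job is handed in at about 16 s of the 51 s allowed.

- **Pressing:** I gripped the silver press by its handle, set it on the lid and pushed straight down. The force peaked at about 15 N, dropped as the lid clicked, and then came to a firm stop at about 23 N.
- **Lid check:** All three lids now read 84–85 mm in both cameras. The pressed lid is level to within about 1 mm across its top. The tub is within about 2 mm of where it started, which is the camera's own error.
- **Press check:** The handle top is at (0.493, 0.392), about 105 mm above the bench. That is roughly 8 mm (tray x) and 13 mm (tray y) from the tray centre I measured, well inside the 20 and 40 allowed.
- **Side force:** A sideways reading of about 10 N appeared at the firm stop, but the tub showed no measurable shift.
- **Everything else:** In the last picture, nothing else appears to have moved, and the open gripper is clear of everything.

No check failed. The two cameras disagree by 1–4 mm on positions, which I put down mainly to calibration.

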